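# Slide the guide bar in beside the pastry board

## Task

Make the wooden guide bar a fence for the white pastry board: slide it over the worktop, bevelled nose first, into the narrow gap between the board's near long edge and the steel shaker beside it, letting the bar itself push the shaker aside, until the bar's square tail is level with the board's right-hand end (as the robot sees it). Then press the bar sideways against the board, gently but positively, keep up that pressure for half a second so that it lies flush along its whole length, and let go. Keep the bar flat on the worktop, do not touch the shaker with the gripper or tip it, do not ram the board, and leave everything else where it is.

Things in the scene. Friction and masses are not known exactly. Their poses are not given: they have to be found in the camera images.
- board: White plastic pastry board, 220 mm along x, 360 mm along y, 20 mm high, fixed to the worktop. Origin: centre of its underside. x points away from the robot, y to the robot's left (turned up to 0.15 rad). Near long edge face at x = -110 mm, right-hand end at y = -180 mm. The bar's centre must end at x = -125, y = -30 mm.
- board_corner (a point): The board's near right-hand corner, half-way up (10 mm above the worktop): where the bar's bar_tail point has to end up. Axes as the board's.
- bar_center (a point): Centre (half-way up) of the loose wooden guide bar, 300 mm long (y), 30 mm wide (x), 18 mm high, 0.16 kg, flat on the worktop in front and right of the board, 28 to 60 mm off its edge, askew up to 0.12 rad. +y points to the bevelled nose, +x to the side that goes against the board. A sideways push of 1 to 2 N slides it; push low, near the worktop, or it tips.
- bar_tail (a point): Point on the bar's board-side face, half-way up, at its square tail end (y = -150 mm from the bar's centre). Axes as the bar's.
- bar_nose (a point): Point on the bar's board-side face, half-way up, at the nose tip (y = +150 mm). Axes as the bar's. The outer side of the nose is cut on a slant, from full width 36 mm before the tip to 14 mm width at the tip; the board side is straight for the full length.
- shaker_center (a point): Centre (half-way up) of the loose steel shaker beside the board: upright cylinder, 72 mm diameter, 85 mm high, 0.45 kg. It stands in front of the near long edge, 50 to 85 mm left of the board's middle, leaving a gap of 14 to 22 mm to the edge, narrower than the bar. A few newtons low down slide it.
- shaker_b: Bystander: a second steel shaker of the same size, at the front left, origin under its centre.
- shaker_c: Bystander: larger steel shaker, 96 mm diameter, 120 mm high, at the left, origin under its centre.
- cutter: Bystander: steel ring cutter, 70 mm diameter, 40 mm high, on the board, origin under its centre.
- scraper: Bystander: flat steel scraper 110 x 75 mm with a rod grip, lying on the board, origin under its centre.
- jar: Bystander: glass jar, 70 mm diameter, 100 mm high, standing to the left of the board, origin under its centre.
Mind the look-alikes: they are no part of the job. What is shaped like the part that bears shaker_center but blue or purple is not meant.

How it is judged:
By the outcome, as a careful person would: the job done as asked, in the order asked, and still so for the second after the job is handed in, with the robot touching nothing.
It also fails if it takes over 67 s, if anything falls off the work surface, if the arm or the gripper's body presses on something with over 40 N, if the wrist force passes 120 N, or if a joint passes its speed limit or range.

## Robot

A 6-joint arm with a two-finger parallel gripper is mounted at the origin on the work surface. World frame = base frame: x ahead of the robot, y to its left, z up, the work surface at z = 0. Lengths are in m, angles in rad, forces in N, time in s.
With the tool pointing down it reaches from about 0.35 to 0.975 m from the base axis. Payload 4.9 kg.
Tool frame: the origin (TCP) lies midway between the tips of the shut fingers; the grasp point (between the pads) lies 19 mm behind it (manip.pinch_z is the distance from the TCP to the grasp point, in m); z points along the fingers, y is the direction in which the jaws open and shut (so a half turn about z gives the same grasp; the last joint's range is limited). The gripper opens to 85 mm and grips with 20 to 120 N. Pads are 22 mm wide; open, the fingers measure 114 mm over their backs; the gripper's body (76 mm by 85 mm) begins 54 mm behind the grasp point. The pads swing forward as they close: fully open they stand 13 mm farther back than shut.
Start: joints at [-0.119, 0.053, 1.613, -0, 1.476, -0.119], TCP at [0.625, 0, 0.231] pointing down, gripper open.
Joint ranges: [-3.01, 3.01], [-1.01, 2.22], [0.06, 2.58], [-1.02, 4.17], [0.09, 2.62], [-3.14, 3.14]. Speed limits (rad/s): [2.57, 2.57, 3.14, 3.14, 3.14, 3.14].

## Interface

Orientations are given as a unit quaternion [w, x, y, z].
In Python, from plant import manip gives the robot as it stands.
- The arm moves only by the tool drive_tool, never from a script. Its argument "commands" is text: rows parted by semicolons, each of 5 numbers parted by spaces: the finger opening in mm, from 0 to 85.4, then the shift along the tool's x, y, z in units of 30 mm (1.0 is 30 mm), then the turn about the tool's z in degrees. A call has exactly 8 rows; each row shifts and turns the commanded pose from where the row before left it, along the tool's axes as they then stand; what a row does not reach is not made up. A row lasts 1/8 s, in which the tool goes at most 62.5 mm and 10.7 degrees, less where a joint would pass 70% of its speed; a pose out of reach is approached as far as the arm can. A call is refused whole if a number of a shift passes 1 or a number of a turn 10.7, either way. A call with a gripper value outside its range is refused whole. The fingers move at their own pace and stop on an object; the grip force is fixed at half the most. Time passes only in rows, so rows that do not move let the fingers close, or fill a call up. It gives the time, the measured TCP pose, the force and the opening at its end, in the units of the state.
- manip.state(): the state, without advancing time (a new reading comes with each control period).
- manip.grab_frame(name): name is "scene" or "side" or "wrist"; returns the picture (480x640x3 uint8, red, green, blue); there is no depth.
- manip.camera_params(name): a dict with "fx", "fy", "cx", "cy" (pixels), "xyz" and "orientation" of the camera in the world. Camera axes: x right, y down, z forward; pixel columns grow to the right and rows downward; lengths in m; the calibration is good to about 2 mm. A picture is of the moment at which its call begins: read the wrist's pose just before it. camera_params takes no time and is no camera call; for the wrist camera it gives the pose at the moment of the call.
- manip.job_done(): hands the job in, once; it reports no verdict.
The state is a dict: "time": time; "joint_pos": joint angles; "joint_vel": joint speeds; "joint_efforts": joint torques, N m; "tool_pos": TCP position; "tool_rot": TCP orientation; "contact_force": force on the tool from outside, world axes, zero at the start; "ft_torque": the same for the moment, N m; "gripper_width": opening from 0.0 (shut) to 1.0 (fully open).
Only numpy, scipy, OpenCV 4.12 (cv2) and the standard library are available. Lean on these libraries where they do the work, as an engineer would, in place of code of your own. Each camera call takes 0.05 s, during which the arm holds its last target. There are 200 camera calls.

## Working session

There is one attempt and no reset: what is moved stays moved. The work goes in short steps, Python scripts to look and compute and a tool call to move; the robot and the scene stay as the last step left them, time stands still between calls to the robot, and variables do not carry over. Pictures are saved under pics/ and viewed, about 8 in all and at most 12, crops included, and the job is handed in when it is done.

Besides the shell and the picture viewer there is one more tool, called after "Emit:" as name(argument=value, ...), one argument or row to a line, values as JSON. drive_tool: Moves the arm, as the interface text tells. Its arguments: {"type":"object","properties":{"commands":{"type":"string"}},"required":["commands"]}

```bash
mkdir -p pics; ls; python3 - <<'E'
from plant import manip
import cv2
print(manip.state()); print(manip.pinch_z)
for n in("scene","side"):
    cv2.imwrite(f"pics/{n}0.png",manip.grab_frame(n)[:,:,::-1]); print(n,manip.camera_params(n))
print(manip.camera_params("wrist"))
E
```

```text
pics
{'time': 0.0, 'joint_pos': array([-1.18993271e-01,  5.33799218e-02,  1.61427570e+00,  6.75879132e-07,
        1.47602211e+00, -1.18986343e-01]), 'joint_vel': array([ 1.08122820e-03, -1.52697233e-03,  7.29045375e-04,  1.29474821e-03,
        3.33319498e-04,  6.33978243e-05]), 'joint_efforts': array([ 2.70554956e-04, -3.93670499e+01, -3.70175600e+01, -1.62778279e-04,
        6.93513779e-03, -6.06393527e-06]), 'tool_pos': array([6.24378536e-01, 7.91122305e-05, 2.30059665e-01]), 'tool_rot': array([-8.19690785e-04,  7.07108869e-01,  7.07103925e-01, -6.44197161e-04]), 'contact_force': array([-0.76520145, -0.96209089, -0.25805411]), 'ft_torque': array([-0.00165165, -0.01474347,  0.02388243]), 'gripper_width': 1.0012651683253713}
0.0187
scene {'fx': 605.7844504011144, 'fy': 605.7844504011144, 'cx': 327.19262748061925, 'cy': 243.40922131791578, 'xyz': array([1.580225  , 0.31848477, 0.72758265]), 'orientation': array([-0.3063896 ,  0.53823378,  0.68830722, -0.37770754])}
side {'fx': 548.7813716082508, 'fy': 548.7813716082508, 'cx': 315.7995780192603, 'cy': 237.60346239111354, 'xyz': array([-0.11532659, -0.59474605,  0.59422153]), 'orientation': array([-0.4600879 ,  0.80896606, -0.3140102 ,  0.187858  ])}
{'fx': 357.0974369585877, 'fy': 357.0974369585877, 'cx': 314.44896113667096, 'cy': 239.85703447096753, 'xyz': array([0.62578073, 0.07659497, 0.37286381]), 'orientation': array([ 1.49697286e-01,  9.88731678e-01, -5.97532807e-05, -6.22246265e-04])}
```

View pics/scene0.png

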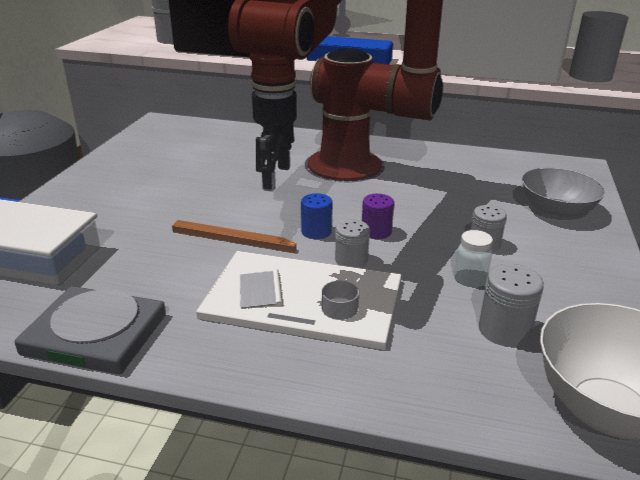

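View pics/side0.png

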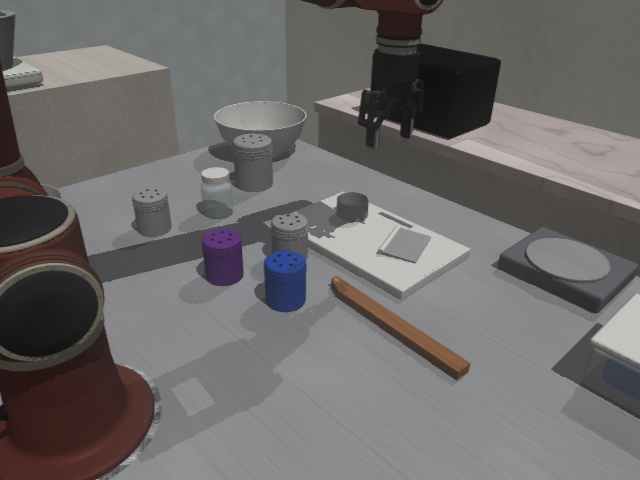

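Candidates for the shaker: steel at scene (352,242) / side (290,240), right at the board's near edge. This one fits. Blue (317,216) and purple (378,216) are decoys, and the steel one at (488,228) is shaker_b, at the front left away from the board. The bar is at scene (235,236). I'll confirm with the wrist view and measure.

```bash
cat > h.py <<'E'
import numpy as np, cv2
from scipy.spatial.transform import Rotation as R
from plant import manip
def rot(q): return R.from_quat(np.array(q)[[1,2,3,0]]).as_matrix()
def cast(c,uv,z):
    uv=np.atleast_2d(np.asarray(uv,float))
    d=np.c_[(uv[:,0]-c['cx'])/c['fx'],(uv[:,1]-c['cy'])/c['fy'],np.ones(len(uv))]@rot(c['orientation']).T
    return (c['xyz']+d*((z-c['xyz'][2])/d[:,2])[:,None])[:,:2]
def proj(c,p):
    q=(np.atleast_2d(p)-c['xyz'])@rot(c['orientation'])
    return np.c_[c['cx']+c['fx']*q[:,0]/q[:,2],c['cy']+c['fy']*q[:,1]/q[:,2]]
def big(m):
    n,l,s,_=cv2.connectedComponentsWithStats(m.astype(np.uint8)); return l==1+np.argmax(s[1:,4])
def barmask(im):
    h=cv2.cvtColor(im,cv2.COLOR_RGB2HSV); return big((h[...,0]>4)&(h[...,0]<22)&(h[...,1]>110)&(h[...,2]>60))
E
python3 - <<'E'
from h import *
c=manip.camera_params("wrist"); w=manip.grab_frame("wrist")
cv2.imwrite("pics/wrist0.png",w[:,:,::-1]); np.save("pics/w0.npy",[c],allow_pickle=True)
for n in("scene","side"):
    im=cv2.imread(f"pics/{n}0.png")[:,:,::-1].copy(); c=manip.camera_params(n)
    h=cv2.cvtColor(im,cv2.COLOR_RGB2HSV)
    # bar (exclude red robot: use region)
    m=np.zeros(im.shape[:2],bool); m[210:390,150:480]=1
    b=big(m&(h[...,0]<22)&(h[...,1]>110)&(h[...,2]>60))
    k=cv2.findContours(b.astype(np.uint8),0,1)[0][0]
    ap=cv2.approxPolyDP(k,2.5,True)[:,0]; print(n,'bar',ap.tolist()); print(cast(c,ap,.018).round(3).tolist())
    g=(h[...,1]<25)&(h[...,2]>195); r=np.zeros_like(g); r[190:345,195:475]=1
    b=big(g&r); k=max(cv2.findContours(b.astype(np.uint8),0,1)[0],key=len)
    ap=cv2.approxPolyDP(cv2.convexHull(k),3,True)[:,0]; print('board',ap.tolist()); print(cast(c,ap,.02).round(3).tolist())
c=manip.camera_params("scene");print('sh top scene',cast(c,[[351,229]],.085));c=manip.camera_params("side");print('side',cast(c,[[290,220],[285,261],[223,240]],.085))
E
```

```text
scene bar [[173, 225], [173, 230], [190, 234], [193, 230], [196, 235], [232, 241], [238, 237], [239, 242], [243, 239], [244, 243], [245, 239], [257, 240], [259, 245], [259, 240], [277, 243], [282, 247], [272, 247], [293, 251], [288, 246], [294, 247], [295, 244], [281, 237], [179, 220]]
[[0.478, -0.302], [0.499, -0.292], [0.505, -0.247], [0.487, -0.248], [0.506, -0.233], [0.509, -0.145], [0.49, -0.138], [0.509, -0.128], [0.495, -0.124], [0.51, -0.116], [0.494, -0.12], [0.491, -0.093], [0.51, -0.082], [0.49, -0.088], [0.492, -0.046], [0.505, -0.03], [0.51, -0.051], [0.514, -0.002], [0.497, -0.019], [0.498, -0.005], [0.485, -0.006], [0.465, -0.045], [0.453, -0.299]]
board [[197, 309], [236, 251], [364, 269], [391, 314], [383, 342]]
[[0.758, -0.119], [0.549, -0.12], [0.546, 0.161], [0.681, 0.237], [0.763, 0.235]]
side bar [[333, 278], [338, 287], [341, 284], [345, 286], [342, 289], [345, 291], [341, 291], [457, 371], [465, 370], [469, 364], [370, 298], [342, 284], [339, 278]]
[[0.483, -0.01], [0.47, -0.037], [0.481, -0.034], [0.482, -0.043], [0.471, -0.046], [0.471, -0.054], [0.465, -0.049], [0.451, -0.304], [0.462, -0.311], [0.477, -0.308], [0.489, -0.097], [0.482, -0.035], [0.492, -0.018]]
board [[399, 225], [381, 248]]
[[0.729, 0.036], [0.628, -0.001]]
sh top scene [[0.5014897  0.12151072]]
side [[0.48967593 0.11801055]
 [0.38812225 0.01262309]
 [0.34941411 0.14062113]]
```

View pics/wrist0.png

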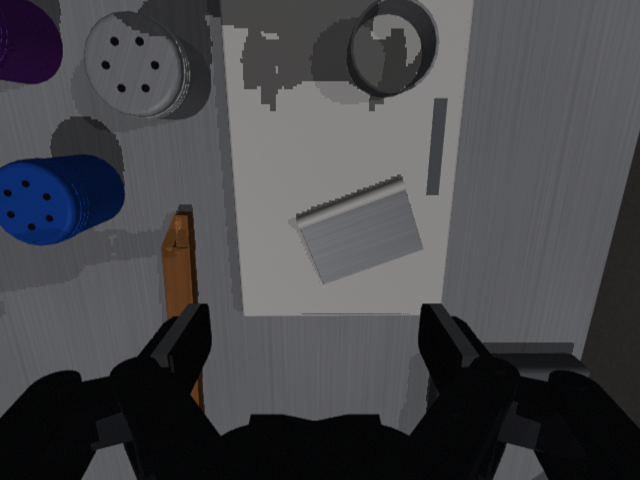

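Wrist view: target steel shaker's top is at (137,65), beside the board's near edge, and blue (50,200) and purple are clearly separate. The bar's nose is at (186,207) and the board's near-right corner at (245,316). I'll measure the board edge here, and then move over the bar's tail.

```bash
python3 - <<'E'
from h import *
c=np.load("pics/w0.npy",allow_pickle=True)[0]
im=cv2.imread("pics/wrist0.png")[:,:,::-1].copy()
g=cv2.cvtColor(im,cv2.COLOR_RGB2GRAY).astype(float)
e=[]
for v in range(130,300,4):
    d=np.diff(cv2.GaussianBlur(g,(3,3),0)[v,205:262]); e.append((205.5+np.argmax(d),v))
P=cast(c,e,.02); f=np.polyfit(P[:,1],P[:,0],1); r=P[:,0]-np.polyval(f,P[:,1]); k=abs(r)<.003; f=np.polyfit(P[k,1],P[k,0],1)
print('edge x=a*y+b',f,r.std(),k.sum())
e=[(u,290.5+np.argmin(np.diff(cv2.GaussianBlur(g,(3,3),0)[290:330,u]))) for u in range(250,410,6)]
P=cast(c,e,.02);q=np.polyfit(P[:,0],P[:,1],1); print('end y=a*x+b',q)
print('shaker wrist top',cast(c,[[134,62]],.085))
E
```

```text
edge x=a*y+b [-0.00705469  0.54543416] 0.00028828994378109305 43
end y=a*x+b [ 0.02508525 -0.13411453]
shaker wrist top [[0.49344673 0.12358123]]
```

Emit:
drive_tool(
  commands="85 -1 -0.9 0 0; 85 -1 -0.9 0 0; 85 -1 -0.9 0 0; 85 -1 -0.9 0 0; 85 -1 -0.9 0 0; 85 -1 -0.5 0 0; 85 -1 0 0 0; 85 0 0 0 0",
)

```text
time: 1.15
tool_pos: [0.4745, -0.2113, 0.231]
tool_rot: [-0.0, 0.708, 0.706, -0.0]
contact_force: [-0.2, -0.1, 0.7]
gripper_width: 0.998
```

```bash
python3 - <<'E'
from h import *
c=manip.camera_params("wrist"); w=manip.grab_frame("wrist")
cv2.imwrite("pics/wrist1.png",w[:,:,::-1]); np.save("pics/w1.npy",[c],allow_pickle=True)
print(manip.state()['tool_pos'],c['xyz'])
E
```

```text
[ 0.47465705 -0.21024376  0.23091745] [ 0.47584843 -0.13474867  0.37369494]
```

View pics/wrist1.png

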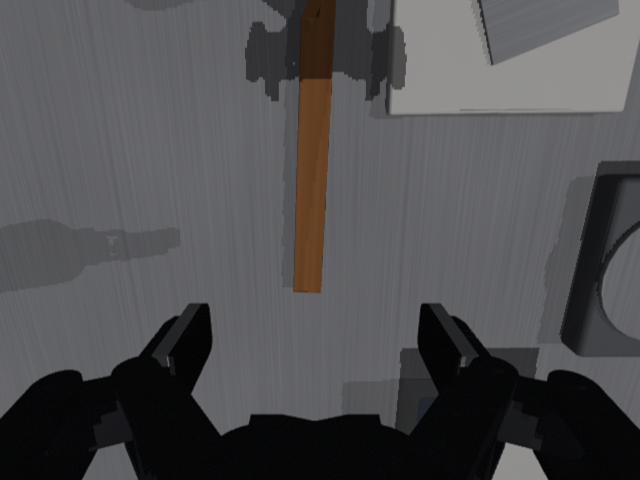

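Bar clearly seen: tail end at row ~291, columns 294–321; edges run up to (303..335, 0). Board corner is at (389,113).

```bash
python3 - <<'E'
from h import *
c=np.load("pics/w1.npy",allow_pickle=True)[0]
im=cv2.imread("pics/wrist1.png")[:,:,::-1].copy()
h=cv2.cvtColor(im,cv2.COLOR_RGB2HSV); m=big((h[...,0]<25)&(h[...,1]>100)&(h[...,2]>30))
L=[];Rr=[]
for v in range(85,285,5):
    u=np.where(m[v])[0]; L.append((u[0]-.5,v));Rr.append((u[-1]+.5,v))
for n,e in(('L',L),('R',Rr)):
    P=cast(c,e,.018); f=np.polyfit(P[:,1],P[:,0],1); print(n,f,np.polyval(f,[-.305,-.01]),(P[:,0]-np.polyval(f,P[:,1])).std())
v=np.where(m.sum(1)>8)[0].max()+.5; print('tail y top',v,cast(c,[[308,v]],.018),cast(c,[[308,v]],0))
g=cv2.cvtColor(im,cv2.COLOR_RGB2GRAY).astype(float)
e=[(384+np.argmax(np.diff(g[v,384:396]))+.5,v) for v in range(40,105,5)]
P=cast(c,e,.02);print('edge',np.polyfit(P[:,1],P[:,0],1),P[0],P[-1])
e=[(u,100.5+np.argmin(np.diff(g[100:125,u]))) for u in range(400,610,10)]
P=cast(c,e,.02);print('end',np.polyfit(P[:,0],P[:,1],1),P[0],P[-1])
E
```

```text
L [0.0459593 0.4660039] [0.45198631 0.4655443 ] 0.000277839264284568
R [0.04709087 0.49569549] [0.48133277 0.49522458] 0.00028654931816816606
tail y top 292.5 [[ 0.46832029 -0.30516104]] [[ 0.46793932 -0.31378478]]
edge [0.01906032 0.54736129] [ 0.54599157 -0.05966503] [ 0.54538147 -0.10916561]
end [ 0.00705876 -0.12509498] [ 0.5558899  -0.12097656] [ 0.74239855 -0.11979694]
```

Emit:
drive_tool(
  commands="60 -1 -0.25 0 2.7; 60 -1 0 1 0; 60 -0.88 0 1 0; 60 0 0 1 0; 60 0 0 1 0; 60 0 0 1 0; 60 0 0 0.5 0; 60 0 0 0 0",
)

```text
time: 2.2
tool_pos: [0.4644, -0.2951, 0.0652]
tool_rot: [-0.001, 0.723, 0.691, -0.0]
contact_force: [-0.2, -0.1, -0.1]
gripper_width: 0.703
```

```bash
python3 - <<'E'
from h import *
w=manip.grab_frame("wrist");s=manip.state();print(s['tool_pos'],rot(s['tool_rot'])[:,0],s['contact_force'])
cv2.imwrite("pics/wrist2.png",w[:,:,::-1])
E
```

```text
[ 0.46517608 -0.29597803  0.06660457] [4.64426772e-02 9.98920954e-01 7.33009500e-05] [0.15429057 0.12829663 0.62657815]
```

View pics/wrist2.png

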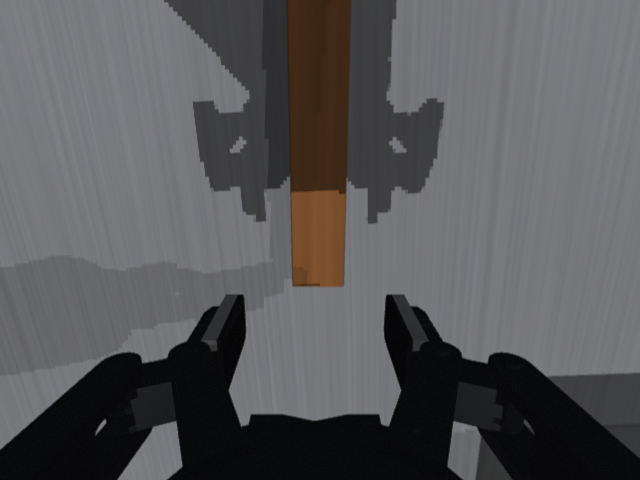

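The bar is centred between the fingers and aligned with them. I'll descend and grip.

Emit:
drive_tool(
  commands="60 0 0.06 0.8 0; 60 0 0 0.7 0; 60 0 0 0.5 0; 60 0 0 0.08 0; 22 0 0 0 0; 22 0 0 0 0; 22 0 0 0 0; 22 0 0 0 0",
)

```text
time: 3.25
tool_pos: [0.4675, -0.2972, 0.0054]
tool_rot: [0.001, 0.724, 0.69, 0.0]
contact_force: [-1.2, 0.9, 5.4]
gripper_width: 0.329
```

Emit:
drive_tool(
  commands="22 0 0.1 0 0; 22 0 0.4 0 0; 22 0 0.4 0 0; 22 0 0.4 0 -1; 22 0 0.4 0 -1; 22 0 0.2 0 -1.1; 22 0 0 0 0; 22 0 0 0 0",
)

```text
time: 4.25
tool_pos: [0.5241, -0.2995, 0.0053]
tool_rot: [0.001, 0.704, 0.71, -0.0]
contact_force: [-2.1, 0.1, 5.8]
gripper_width: 0.333
```

```bash
cat > m.py <<'E'
from h import *
import sys
k=sys.argv[1]
s=manip.state(); c=manip.camera_params("wrist"); im=manip.grab_frame("wrist"); cv2.imwrite(f"pics/w_{k}.png",im[:,:,::-1])
print(s['time'],s['tool_pos'].round(4),rot(s['tool_rot'])[:,0].round(4),s['contact_force'].round(1),round(s['gripper_width'],3))
h=cv2.cvtColor(im,cv2.COLOR_RGB2HSV); m=big((h[...,0]<25)&(h[...,1]>100)&(h[...,2]>30))
v=np.where(m.sum(1)>8)[0]; L=[];Rr=[]
for y in range(v.min()+2,v.max()-2,5):
    u=np.where(m[y])[0]; L.append((u[0]-.5,y));Rr.append((u[-1]+.5,y))
for n,e in(('L',L),('R',Rr)):
    P=cast(c,e,.018); f=np.polyfit(P[:,1],P[:,0],1); r=P[:,0]-np.polyval(f,P[:,1]); q=abs(r)<.002; f=np.polyfit(P[q,1],P[q,0],1)
    print(n,f.round(4),'y',P[:,1].min().round(4),P[:,1].max().round(4),'x at -.12:',np.polyval(f,-.12).round(4),q.mean().round(2))
E
python3 m.py a
```

```text
4.25 [ 0.5241 -0.2995  0.0053] [-0.0077  1.     -0.0016] [-2.1  0.1  5.8] 0.333
L [-0.0188  0.505 ] y -0.3057 -0.1848 x at -.12: 0.5073 1.0
R [-0.0146  0.5356] y -0.3055 -0.1845 x at -.12: 0.5373 1.0
```

View pics/w_a.png

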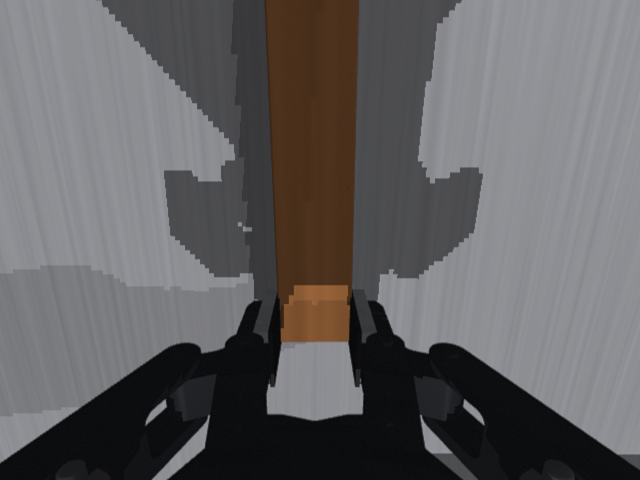

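Emit:
drive_tool(
  commands="22 0 0.13 -0.03 0; 22 0.3 0 0 0; 22 0.5 0 0 0; 22 0.6 0 0 0; 22 0.6 0 0 0; 22 0.6 0 0 0; 22 0.2 0 0 0; 22 0 0 0 0",
)

```text
time: 5.3
tool_pos: [0.5273, -0.2129, 0.0054]
tool_rot: [-0.0, 0.704, 0.71, 0.001]
contact_force: [-0.6, 0.3, 7.0]
gripper_width: 0.331
```

```bash
python3 m.py b; python3 - <<'E'
from h import *
a=manip.grab_frame("scene")[195:315,160:420]; b=manip.grab_frame("side")[190:350,230:480]
a=cv2.resize(a,None,fx=3,fy=3)[:, :,::-1]; cv2.imwrite("pics/sc_b.png",a); 
E
```

```text
5.3 [ 0.5273 -0.2129  0.0054] [-0.008   1.      0.0011] [-0.6  0.3  7. ] 0.331
L [-0.0176  0.5101] y -0.2191 -0.0981 x at -.12: 0.5122 1.0
R [-0.0117  0.5405] y -0.2189 -0.0978 x at -.12: 0.5419 1.0
```

View pics/w_b.png

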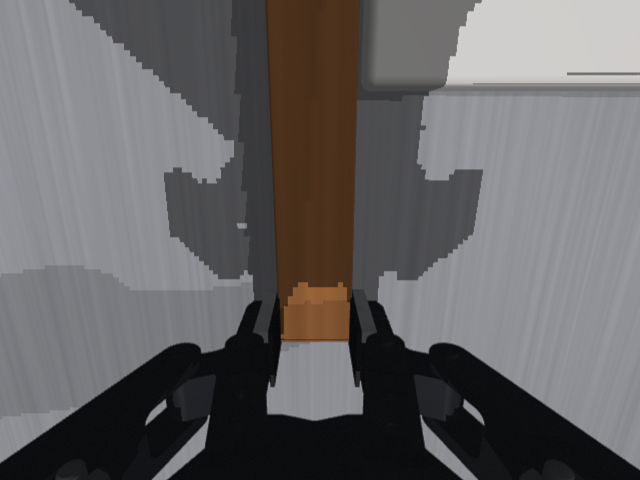

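View pics/sc_b.png

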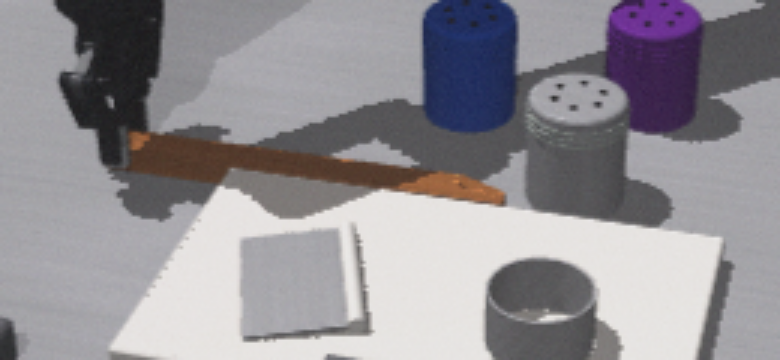

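Emit:
drive_tool(
  commands="22 0.15 0 0 0; 22 0.15 0 0 0; 22 0.15 0 0 0; 22 0.15 0 0 0; 22 0.15 0 0 0; 22 0.15 0 0 0; 22 0.15 0 0 0; 22 0.15 0 0 0",
)

```text
time: 6.45
tool_pos: [0.527, -0.1782, 0.0053]
tool_rot: [0.001, 0.704, 0.71, -0.0]
contact_force: [-0.3, -5.1, 5.1]
gripper_width: 0.333
```

Emit:
drive_tool(
  commands="22 0.15 0 0 0; 22 0.15 0 0 0; 22 0.15 0 0 0; 22 0.15 0 0 0; 22 0.15 0 0 0; 22 0.15 0 0 0; 22 0.15 0 0 0; 22 0.05 0 0 0",
)

```text
time: 7.45
tool_pos: [0.5269, -0.1453, 0.0053]
tool_rot: [0.001, 0.705, 0.71, 0.0]
contact_force: [1.1, -4.9, 4.6]
gripper_width: 0.333
```

```bash
python3 m.py c; python3 - <<'E'
from h import *
a=manip.grab_frame("scene")[195:315,160:420]; b=manip.grab_frame("wrist")
a=cv2.resize(a,(640,295)); b=b[200:480]
cv2.imwrite("pics/c2.png",np.vstack([a,b])[:,:,::-1])
E
```

```text
7.45 [ 0.5269 -0.1453  0.0053] [-0.007   1.     -0.0013] [ 1.1 -4.9  4.6] 0.333
L [-0.0133  0.5116] y -0.1515 -0.0305 x at -.12: 0.5132 1.0
R [-0.0057  0.5418] y -0.1514 -0.0303 x at -.12: 0.5425 1.0
```

View pics/c2.png

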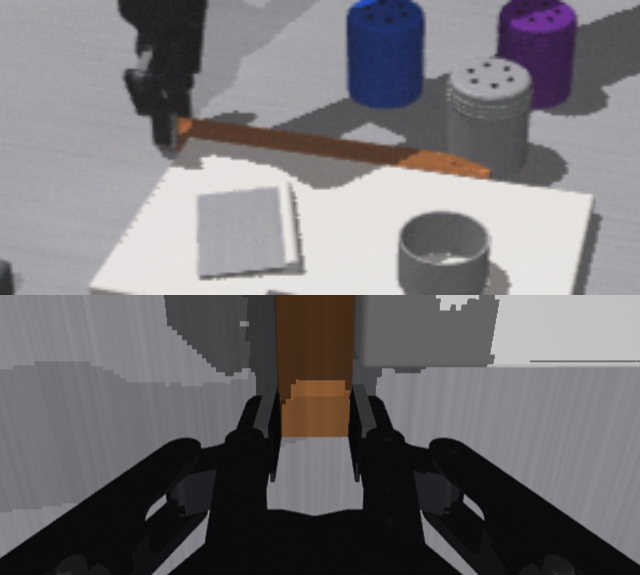

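Emit:
drive_tool(
  commands="55 0 0 0 0; 55 0 0 0 0; 55 0 0 0 0; 55 0 0 -0.7 0; 55 0 0 -1 0; 0 -0.6 0 0 0; 0 -0.5 0 0 0; 0 0 0 0 0",
)

```text
time: 8.6
tool_pos: [0.5257, -0.1796, 0.0544]
tool_rot: [-0.001, 0.705, 0.709, -0.0]
contact_force: [0.1, 0.2, -0.6]
gripper_width: 0.006
```

Emit:
drive_tool(
  commands="0 0 0 0 0; 0 0 0 0 0; 0 0 0 0.6 0; 0 0 0 0.6 0; 0 0 0 0.45 0; 0 0 0 0 0; 0 0 0 0 0; 0 0 0 0 0",
)

```text
time: 9.6
tool_pos: [0.5273, -0.179, 0.0071]
tool_rot: [0.001, 0.705, 0.71, 0.0]
contact_force: [0.6, -0.8, 0.6]
gripper_width: 0.003
```

```bash
python3 m.py d
```

```text
9.6 [ 0.5273 -0.179   0.0071] [-7.e-03  1.e+00 -7.e-04] [ 0.6 -0.8  0.6] 0.003
L [-0.0092  0.5118] y -0.1504 -0.0637 x at -.12: 0.5129 1.0
R [-0.0076  0.5416] y -0.1503 -0.0635 x at -.12: 0.5425 1.0
```

View pics/w_d.png

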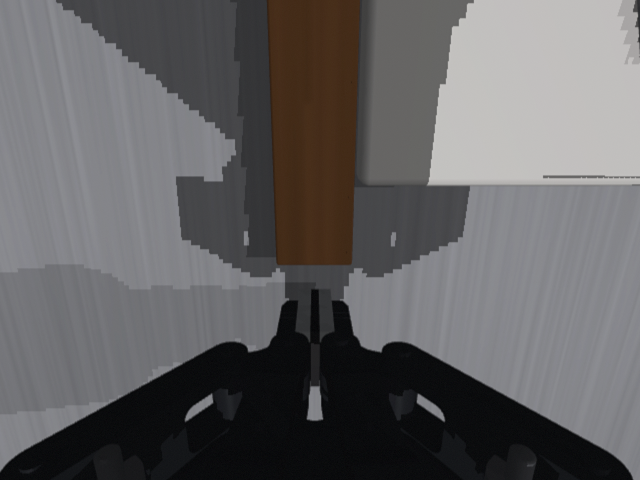

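```bash
cat > t.py <<'E'
from h import *
import sys
s=manip.state(); c=manip.camera_params("wrist"); im=manip.grab_frame("wrist"); cv2.imwrite(f"pics/t_{sys.argv[1]}.png",im[:,:,::-1])
g=cv2.GaussianBlur(cv2.cvtColor(im,cv2.COLOR_RGB2GRAY),(3,3),0).astype(float)
h=cv2.cvtColor(im,cv2.COLOR_RGB2HSV); m=big((h[...,0]<25)&(h[...,1]>100)&(h[...,2]>30))
cols=[u for u in np.where(m.any(0))[0] if m[:,u].sum()>60][8:-8]
v=np.median([np.where(m[:,u])[0].max()+.5 for u in cols]); u1=np.where(m[int(v)-8])[0].max()
us=range(u1+15,u1+70,5); e=[(u,120.5+np.argmin(np.diff(g[120:330,u]))) for u in us]
P=cast(c,e,.02); T=cast(c,[[np.mean(cols),v]],.018)
print(s['tool_pos'].round(4),s['contact_force'].round(1),'tail',v,T.round(4),'board end',np.median(np.array(e)[:,1]),np.median(P[:,1]).round(4),P[:,1].std().round(4),'remain mm',(np.median(P[:,1])-T[0,1])*1e3)
ge=[]
for y in range(20,int(e[0][1])-15,8):
    r=np.where(m[y])[0].max(); d=np.diff(g[y,r-2:r+25]); ge.append((r+.5,r-2+np.argmax(d)+.5,y))
ge=np.array(ge); a=cast(c,ge[:,[0,2]],.018); b=cast(c,ge[:,[1,2]],.02); print('gap mm',((b-a)[:,0]*1e3).round(1))
E
python3 t.py d
```

```text
[ 0.5272 -0.179   0.0071] [-0.2  0.6  0.5] tail 264.5 [[ 0.5277 -0.1535]] board end 184.5 -0.1215 0.0067 remain mm 32.02426163267133
gap mm [ 0.4  0.4  0.4  0.1  0.4  0.4  0.4  0.1  0.5  0.1  0.5  0.5  0.5  0.5
  0.1 -0.2  0.5  0.5  0.5]
```

Emit:
drive_tool(
  commands="0 0.15 0 0 0; 0 0.15 0 0 0; 0 0.15 0 0 0; 0 0.15 0 0 0; 0 0.15 0 0 0; 0 0 0 0 0; 0 0 0 0 0; 0 0 0 0 0",
)

```text
time: 10.7
tool_pos: [0.5264, -0.156, 0.0062]
tool_rot: [-0.0, 0.705, 0.71, 0.0]
contact_force: [-0.2, -0.1, -0.2]
gripper_width: -0.001
```

```bash
python3 t.py e
```

```text
[ 0.5264 -0.156   0.0062] [-0.2 -0.1 -0.2] tail 295.5 [[ 0.5289 -0.1435]] board end 244.5 -0.1211 0.0006 remain mm 22.430393255440716
gap mm [-0.2  0.1 -0.2 -0.2 -0.2 -0.2 -0.2  0.1 -0.2 -0.2  0.1 -0.2 -0.2  0.1
 -0.2 -0.2  0.1 -0.2 -0.2  0.1 -0.2 -0.2  0.1 -0.2 -0.2  0.1 -0.2]
```

Emit:
drive_tool(
  commands="0 0.1 0 0 0; 0 0.1 0 0 0; 0 0.1 0 0 0; 0 0.1 0 0 0; 0 0.1 0 0 0; 0 0.1 0 0 0; 0 0 0 0 0; 0 0 0 0 0",
)

```text
time: 11.75
tool_pos: [0.5262, -0.1377, 0.0063]
tool_rot: [-0.0, 0.705, 0.71, 0.0]
contact_force: [-0.2, -0.2, -0.0]
gripper_width: 0.001
```

```bash
python3 t.py f;python3 m.py f
```

```text
[ 0.5262 -0.1377  0.0063] [-0.2 -0.2 -0. ] tail 295.5 [[ 0.5288 -0.1253]] board end 285.5 -0.1197 0.0007 remain mm 5.546264460843567
gap mm [-0.2 -0.2 -0.2 -0.2 -0.2 -0.2 -0.2  0.1 -0.2 -0.2 -0.2 -0.2 -0.2  0.1
 -0.2 -0.2 -0.2 -0.2 -0.2  0.1 -0.2  0.1  0.1 -0.2 -0.2  0.1 -0.2 -0.2
  0.1  0.1 -0.2  0.1]
11.8 [ 0.5263 -0.1378  0.0063] [-7.e-03  1.e+00  7.e-04] [ 0.  -0.1  0.2] 0.005
L [-0.002   0.5129] y -0.1239 -0.0227 x at -.12: 0.5132 1.0
R [3.000e-04 5.427e-01] y -0.1237 -0.0225 x at -.12: 0.5427 1.0
```

Emit:
drive_tool(
  commands="0 0.05 0 0 0; 0 0.05 0 0 0; 0 0.03 0 0 0; 0 0 0 0 0; 0 0 0 0 0; 0 0 0 0 0; 0 0 0 0 0; 0 0 0 0 0",
)

```text
time: 12.85
tool_pos: [0.5264, -0.1343, 0.0063]
tool_rot: [0.0, 0.705, 0.71, -0.0]
contact_force: [-0.5, -3.0, -1.5]
gripper_width: -0.001
```

```bash
python3 t.py g; python3 -c "
import cv2
a=cv2.imread('pics/t_g.png')[180:340,220:460]; cv2.imwrite('pics/g_c.png',cv2.resize(a,None,fx=3.3,fy=3.3,interpolation=2))"
```

```text
[ 0.5264 -0.1343  0.0063] [-0.5 -3.  -1.5] tail 295.5 [[ 0.5286 -0.1219]] board end 293.5 -0.1198 0.0022 remain mm 2.0768603251040267
gap mm [ 0.1 -0.2 -0.2  0.1 -0.2 -0.2  0.1 -0.2 -0.2  0.1 -0.2 -0.2  0.1 -0.2
 -0.2  0.1 -0.2 -0.2  0.1 -0.2 -0.2  0.1 -0.2 -0.2  0.1  0.1 -0.2  0.1
 -0.2 -0.2 -0.2  0.1  0.2]
```

View pics/g_c.png

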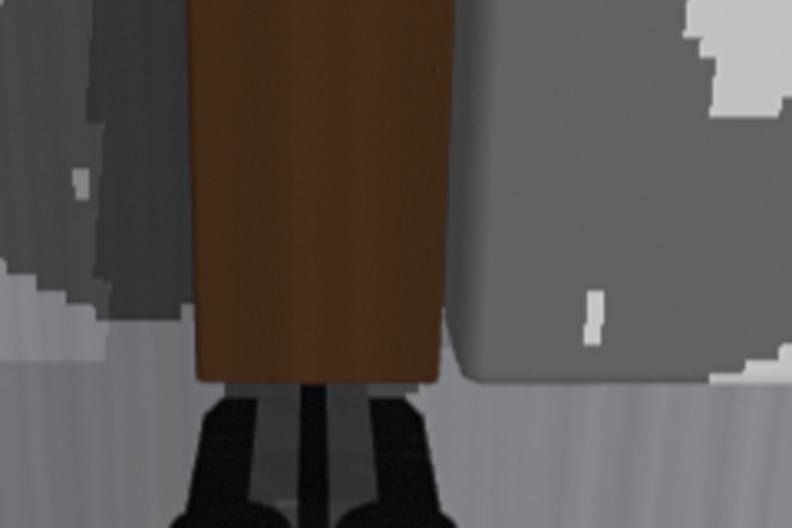

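Tail row 380 and board end row 382 in the crop (scale 3.3): level to about 1 mm, and the bar is within about 1–2 mm of the edge. I'll check clearances before the sideways press.

```bash
python3 - <<'E'
from h import *
c=np.load("pics/w0.npy",allow_pickle=True)[0]
print('blue',cast(c,[[37,205]],.085),'purple',cast(c,[[20,40]],.085))
c=manip.camera_params("scene");im=manip.grab_frame("scene");cv2.imwrite("pics/s_g.png",im[:,:,::-1])
print('steel',cast(c,[[359,224.2]],.085))
old=cv2.imread("pics/scene0.png")[:,:,::-1];
for n,l,hh in(('blue',110,125),('purple',130,150)):
    for i in(old,im):
        h=cv2.cvtColor(np.ascontiguousarray(i),cv2.COLOR_RGB2HSV);m=(h[...,0]>l)&(h[...,0]<hh)&(h[...,1]>120);m[:180]=0;m[250:]=0;m[:,:290]=0;m[:,410:]=0
        print(n,cv2.boundingRect(m.astype(np.uint8)))
E
```

```text
blue [[0.39791899 0.01728875]] purple [[0.41349284 0.13798407]]
steel [[0.47735021 0.1339252 ]]
blue (301, 193, 31, 46)
blue (301, 193, 31, 46)
purple (362, 194, 32, 45)
purple (363, 194, 31, 45)
```

Emit:
drive_tool(
  commands="0 -0.2 0 0 0; 0 -0.2 0 0 0; 0 0 0 -1 0; 0 0 0 -1 0; 0 0 0 -1 0; 0 0 0 -1 0; 0 0 0 0 0; 0 0 0 0 0",
)

```text
time: 13.95
tool_pos: [0.5258, -0.1461, 0.1252]
tool_rot: [-0.001, 0.705, 0.709, -0.0]
contact_force: [-0.4, -0.0, 0.2]
gripper_width: 0.003
```

Emit:
drive_tool(
  commands="0 1 -0.4 0 0; 0 1 -0.4 0 0; 0 1 -0.4 0 0; 0 1 0 0 0; 0 1 0 0 0; 0 0.2 0 0 0; 0 0 0 0 10; 0 0 0 0 10",
)

```text
time: 14.95
tool_pos: [0.4886, 0.009, 0.125]
tool_rot: [-0.001, 0.819, 0.574, -0.001]
contact_force: [-0.3, 0.7, -0.1]
gripper_width: -0.001
```

Emit:
drive_tool(
  commands="0 0 0 0 10; 0 0 0 0 10; 0 0 0 0 10; 0 0 0 0 10; 0 0 0 0 10; 0 0 0 0 10; 0 0 0 0 9.6; 0 0 0 0 0",
)

```text
time: 15.95
tool_pos: [0.4887, 0.0089, 0.1252]
tool_rot: [-0.0, 1.0, 0.008, -0.001]
contact_force: [-0.2, 0.4, -0.2]
gripper_width: -0.005
```

```bash
python3 - <<'E'
from h import *
s=manip.state();print(s['time'],s['tool_pos'],rot(s['tool_rot'])[:,0].round(4),s['joint_pos'].round(2),s['contact_force'])
E
```

```text
15.95 [0.48874761 0.00890455 0.12516217] [ 0.9999  0.0153 -0.002 ] [-0.13 -0.19  2.02 -0.    1.31  1.42] [-0.17649912  0.3557237  -0.16219264]
```

Emit:
drive_tool(
  commands="0 0 0 0.8 0; 0 0 0 0.8 0; 0 0 0 0.8 0; 0 0 0 0.8 0; 0 0 0 0.5 0; 0 0 0 0.27 0; 0 0 0 0 0; 0 0 0 0 0",
)

```text
time: 16.95
tool_pos: [0.4901, 0.0093, 0.0081]
tool_rot: [0.0, 1.0, 0.007, 0.001]
contact_force: [0.5, 0.4, 0.6]
gripper_width: -0.0
```

Emit:
drive_tool(
  commands="0 0.06 0 0 0; 0 0.06 0 0 0; 0 0.06 0 0 0; 0 0.06 0 0 0; 0 0.06 0 0 0; 0 0.03 0 0 0; 0 0 0 0 0; 0 0 0 0 0",
)

```text
time: 17.95
tool_pos: [0.4991, 0.0096, 0.0072]
tool_rot: [-0.0, 1.0, 0.007, -0.0]
contact_force: [-1.1, 1.1, -0.3]
gripper_width: -0.001
```

Emit:
drive_tool(
  commands="0 0.03 0 0 0; 0 0.03 0 0 0; 0 0.03 0 0 0; 0 0 0 0 0; 0 0 0 0 0; 0 0 0 0 0; 0 0 0 0 0; 0 0 0 0 0",
)

```text
time: 18.95
tool_pos: [0.5018, 0.0096, 0.0071]
tool_rot: [0.0, 1.0, 0.007, -0.0]
contact_force: [-2.1, -0.5, 1.4]
gripper_width: -0.003
```

Emit:
drive_tool(
  commands="0 0.03 0 0 0; 0 0.03 0 0 0; 0 0 0 0 0; 0 0 0 0 0; 0 0 0 0 0; 0 0 0 0 0; 0 0 0 0 0; 0 0 0 0 0",
)

```text
time: 19.95
tool_pos: [0.5018, 0.0097, 0.007]
tool_rot: [0.0, 1.0, 0.007, -0.003]
contact_force: [-9.8, -1.5, 7.6]
gripper_width: 0.0
```

Emit:
drive_tool(
  commands="0 0 0 0 0; 0 0 0 0 0; 0 0 0 0 0; 0 0 0 0 0; 0 0 0 0 0; 0 -0.1 0 0 0; 0 -0.2 0 0 0; 0 -0.2 0 0 0",
)

```text
time: 20.95
tool_pos: [0.4888, 0.0096, 0.0074]
tool_rot: [-0.0, 1.0, 0.007, 0.0]
contact_force: [-0.3, 0.4, -0.3]
gripper_width: -0.003
```

Emit:
drive_tool(
  commands="0 0 0 -0.5 0; 0 0 0 -1 0; 0 0 0 -1 0; 0 0 0 -1 0; 0 0 0 -1 0; 0 0 0 -1 0; 0 0 -1 0 0; 0 0 -1 0 0",
)

```text
time: 21.95
tool_pos: [0.4887, 0.07, 0.1744]
tool_rot: [-0.0, 1.0, 0.006, 0.002]
contact_force: [0.2, -0.3, 0.3]
gripper_width: 0.002
```

Emit:
drive_tool(
  commands="0 0 1 0 0; 0 0 1 0 0; 0 0 1 0 0; 0 0 1 0 0; 0 0 1 0 0; 0 0 1 0 0; 0 0 0 -0.5 0; 0 0 0 0 0",
)

```text
time: 22.95
tool_pos: [0.4917, -0.1106, 0.19]
tool_rot: [0.001, 1.0, 0.007, 0.002]
contact_force: [-0.1, 0.4, -0.0]
gripper_width: -0.0
```

```bash
python3 - <<'E'
from h import *
c=manip.camera_params("wrist"); w=manip.grab_frame("wrist");s=manip.grab_frame("scene"); print(manip.state()['tool_pos'],manip.state()['time'])
np.save("pics/wf.npy",[c],allow_pickle=True);cv2.imwrite("pics/wf.png",w[:,:,::-1]);cv2.imwrite("pics/sf.png",s[:,:,::-1])
print(proj(c,[[.546,-.121,.02],[.544,.12,.02],[.53,.03,.018]]))
a=cv2.resize(s[195:315,160:420],(640,295)); b=cv2.resize(w,(400,300))
cv2.imwrite("pics/fin.png",np.vstack([a,np.hstack([b,np.zeros((300,240,3),np.uint8)])])[:,:,::-1])
E
```

```text
[ 0.49077996 -0.10982116  0.18815032] 23.05
[[328.35896392 157.79642057]
 [ 46.38132663 156.2799402 ]
 [154.82838833 173.99664529]]
```

View pics/fin.png

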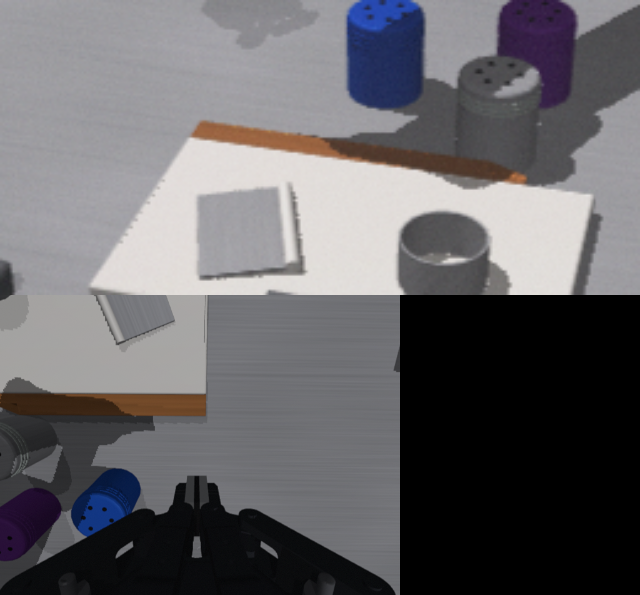

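All 12 views are used. The last one shows the bar flush along the near edge, its tail level with the board's right end, and the shaker upright and pushed aside. I'll do one numeric check on the same picture, then hand in.

```bash
python3 - <<'E'
from h import *
c=np.load("pics/wf.npy",allow_pickle=True)[0]; im=cv2.imread("pics/wf.png")[:,:,::-1].copy()
h=cv2.cvtColor(im,cv2.COLOR_RGB2HSV); m=big((h[...,0]<25)&(h[...,1]>100)&(h[...,2]>30))
g=cv2.cvtColor(im,cv2.COLOR_RGB2GRAY).astype(float)
t=np.median([np.where(m[v])[0].max()+.5 for v in range(168,188)])
be=np.median([300.5+np.argmin(np.diff(g[v,300:360])) for v in range(80,150,5)])
print('tail',cast(c,[[t,175]],.018),'end',cast(c,[[be,140]],.02),t,be)
e=[(u,np.where(m[:,u])[0].min()-.5) for u in range(120,325,10)]; P=cast(c,e,.02); f=np.polyfit(P[:,1],P[:,0],1)
print('bar/board line',f,((P[:,0]-np.polyval(f,P[:,1]))*1e3).round(1))
# thinnest dark band between bar and board
for u in(130,200,260,310): print(u,g[int(e[0][1])-6:int(e[0][1])+6,u].astype(int))
E
```

```text
tail [[ 0.53117917 -0.12157038]] end [[ 0.56069047 -0.1215966 ]] 328.5 329.5
bar/board line [-0.00681976  0.54404084] [ 0.2  0.2  0.3  0.4 -0.4 -0.4 -0.3 -0.3 -0.2 -0.1 -0.1 -0.   0.   0.1
  0.2  0.2  0.3  0.3  0.4 -0.4 -0.3]
130 [163 164 164 163 153 134  96  75  81  82  80  58]
200 [163 164 165 165 158 142 119  85  75  79  80  80]
260 [165 164 165 165 162 150 130  89  68  76  77  79]
310 [166 166 165 166 166 155 136 102  77  73  77  78]
```

Tail and board end agree to within about 1 mm. The bar line has the board's slope (-0.007) and shows no gap.

```bash
python3 -c "
from plant import manip
print(manip.job_done())"
```

```text
the job is handed in; nothing more can be done
None
```

The bar is in place as a fence along the board's near edge, and I handed the job in at about 23 s.

**What I did:**
- I gripped the bar at its tail, squared it to the board and slid it nose first into the gap, where it pushed the steel shaker aside.
- I let go and pushed the last 30 mm or so with shut fingers against the tail.
- I pressed low near the bar's middle with about 10 N for more than half a second, then backed off and lifted clear.

**Last checks:**
- **Tail:** it measures at y = -0.1216 m, the same as the board's right-hand end; the two measurements agree to within about 1 mm.
- **Flush fit:** the bar/board line has the board's slope (-0.007) with no visible gap along the stretch I measured, from the tail to beyond mid-bar.
- **Shaker:** it stands upright, moved about 15 mm outwards.
- **Bystanders:** the blue shaker had not moved and the purple one shifted by at most 1 px (its edge is partly hidden by the steel shaker), both checked just before the press. I saw no change in the scraper and cutter and did not measure the other bystanders.

**What disagreed or failed:**
- Single estimates of the board's end differed by up to 2 mm (-0.1197 to -0.1215 m).
- The gap reading in one of my scripts was unreliable, so I did not use it.
- The press also showed about 7.6 N upwards on the tool. I did not trace the cause.

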